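# Send a row of milk-powder canisters to the back of the bottle organizer

## Task

Push the four canisters on the pulled-out tray as one straight row down the middle of the tray, gently, until the front one sits snugly against the orange bumper at the back, all four touching; let the tray stay where it is while you do this. Then let go of the row and close the tray fully by pushing on its own front, not by way of the canisters, leaving the canisters standing in their snug row and everything else where it was.

Things in the scene. Friction and masses are not known exactly. Their poses are not given: they have to be found in the camera images.
- organizer: Fixed white bottle organizer, 403 mm deep, 170 mm wide; clear deck (top 116 mm above the counter) beginning 100 mm behind the mouth; low side walls 36 mm tall, outer faces 84 mm either side of the middle, from the mouth on. Origin on the counter under the middle of the mouth; x points straight into the organizer (the way row and tray are pushed), y left seen that way, z up.
- tray (a joint): How far the tray is pulled out, in m: 0 = fully home, its front level with the organizer's mouth; 0.27 = as far out as it goes. It slides stiffly, without a spring: it stays put until about 11 N push on it (also by way of canisters and bumper), and stops hard at 0.
- tray_front (a point): Middle of the outer face of the tray's teal front panel, 30 mm above the counter; x points into the organizer, y left, z up. The panel is 156 mm wide, 6 mm thick, its top edge 50 mm above the counter; the tray reaches 390 mm back from here.
- tray_floor (a point): Point on the tray's floor, on its middle line (thin grey stripe), 200 mm behind the front's outer face, 10 mm above the counter; moves with the tray. Open-topped tray, 140 mm wide inside, side walls up to 32 mm above the counter. Near its back an orange bumper, 80 mm wide, 14 to 58 mm above the counter, faces the row 105 to 160 mm behind this point: set anew each time, not measured, to be felt.
- can_a: Front canister of the row: closed square plastic box, 42 x 42 mm wide and 72 mm tall, cream body, green lid, 60 to 100 g. Origin at the centre of its underside, z up, x along the row towards the organizer. It meets the bumper, which yields about 0.5 mm per N, at most 5 mm. Sliding the whole row takes 1.5 to 5 N; a push of 6 to 8 N means snug; from 11 N the tray gives way.
- can_b: Second canister of the row: closed square plastic box, 42 x 42 mm wide and 72 mm tall, cream body, blue lid, 60 to 100 g. Origin at the centre of its underside, z up, x along the row towards the organizer.
- can_c: Third canister of the row: closed square plastic box, 42 x 42 mm wide and 72 mm tall, cream body, yellow lid, 60 to 100 g. Origin at the centre of its underside, z up, x along the row towards the organizer.
- can_d: Rear canister of the row: closed square plastic box, 42 x 42 mm wide and 72 mm tall, cream body, rose lid, 60 to 100 g. Origin at the centre of its underside, z up, x along the row towards the organizer. The push goes on its rear face (its -x side); at the start at least 50 mm of tray floor is free between that face and the tray's front panel.
- bottle_1: Clear baby bottle with a white collar, 56 mm across, 153 mm tall, beside the organizer. Bystander: leave it where it is. Origin at the centre of its underside, z up.
- bottle_2: Clear baby bottle with a yellow collar, 56 mm across, 153 mm tall, beside the organizer. Bystander: leave it where it is. Origin at the centre of its underside, z up.
- straw_cup: Stainless straw cup with a pink lid, 69 mm across, 154 mm tall, on the counter beside the tray, further from the robot. Bystander: leave it where it is. Origin at the centre of its underside, z up.
- nipple: Orange silicone nipple, 48 mm across, 40 mm tall, on the organizer's deck. Bystander: leave it where it is. Origin at the centre of its underside, z up.
- pacifier_case: Pacifier case with a press button, 62 mm square, 41 mm tall, on the organizer's deck. Bystander: leave it where it is. Origin at the centre of its underside, z up.
- formula_tin: Round beige tin with a white lid, 77 mm across, 90 mm tall, beside the organizer. Bystander: leave it where it is. Origin at the centre of its underside, z up.
Not all that is in view belongs to the job. What is shaped like the can_a but black or red is not meant.

How it is judged:
By the outcome, as a careful person would: the job done as asked, in the order asked, and still so for the second after the job is handed in, with the robot touching nothing.
It also fails if it takes over 72 s, if anything falls off the work surface, if the arm or the gripper's body presses on something with over 40 N, if the wrist force passes 120 N, or if a joint passes its speed limit or range.

## Robot

A 6-joint arm with a two-finger parallel gripper is mounted at the origin on the work surface. World frame = base frame: x ahead of the robot, y to its left, z up, the work surface at z = 0. Lengths are in m, angles in rad, forces in N, time in s.
With the tool pointing down it reaches from about 0.225 to 0.875 m from the base axis. Payload 3.4 kg.
Tool frame: the origin (TCP) lies midway between the tips of the shut fingers; the grasp point (between the pads) lies 19 mm behind it (manip.pinch_z is the distance from the TCP to the grasp point, in m); z points along the fingers, y is the line along which they close (so a half turn about z gives the same grasp; the last joint's range is limited). The gripper opens to 85 mm and grips with 20 to 120 N. Pads are 22 mm wide; open, the fingers measure 114 mm over their backs; the gripper's body (76 mm by 85 mm) begins 54 mm behind the grasp point. The pads swing forward as they close: fully open they stand 13 mm farther back than shut.
Start: joints at [-1.253, 0.276, 1.505, -0, 1.361, -0.121], TCP at [0.244, -0.521, 0.231] pointing down, gripper open.
Joint ranges: [-2.89, 2.89], [-0.75, 2.08], [0.22, 2.7], [-1.18, 4.32], [0.11, 2.71], [-2.7, 2.7]. Speed limits (rad/s): [2.57, 2.57, 3.14, 3.14, 3.14, 3.14].

## Interface

Orientations are given as a unit quaternion [w, x, y, z].
In Python, from rig import manip gives the robot as it stands.
- The arm moves only by the tool carry_out, never from a script. Its arguments are lists of equal length, an entry for each row: "delta_pos": the shift along the tool's x, y, z scaled (see below), a list of three; "turn": the turn, a rotation vector about the tool's x, y, z scaled (see below), a list of three; "claw": the closure, from -1 (fully open) to 1 (shut). A call has 1 to 12 rows; each row is the pose to reach, as a shift and turn from the pose commanded when the call began, along the tool's axes at that moment; what a row does not reach only later rows make up. The controller multiplies each number of a shift by 400 mm and each number of a turn by 30 degrees. A row lasts 1/10 s, in which the tool goes at most 50 mm and 8.59 degrees, less where a joint would pass 70% of its speed; a pose out of reach is approached as far as the arm can. A call with a number of a shift or a turn outside -1 to 1 is refused whole. A call with a gripper value outside its range is refused whole. The fingers move at their own pace and stop on an object; "force" is the grip in N (left out, the last holds). Time passes only in rows, so rows that repeat a pose let the fingers close. It gives the time, the measured TCP pose, the force, the opening and the grip force at its end, in the units of the state.
- manip.get_state(): the state, without advancing time (a new reading comes with each control period).
- manip.get_image(name): name is "scene" or "top"; returns a dict with "image" (480x640x3 uint8, red, green, blue), "z_map" (480x640 float32, m along the optical axis (not along the pixel's ray), 0 where there is no reading), "fx", "fy", "cx", "cy" (pixels), "k1" (the pictures are not rectified: a ray, as slopes to the right and down, at radius r is drawn at 1 + k1 r^2 times it, then the intrinsics apply), "world_to_cam" (4x4, takes a point from world to camera coordinates). Camera axes: x right, y down, z forward; pixel columns grow to the right and rows downward; lengths in m; the calibration is good to about 2 mm. A picture is of the moment at which its call begins.
- manip.sign_off(): hands the job in; it is judged then, once.
Trained networks look in the newest picture that a camera, given by its name, has taken for a name from the list of things; names that differ only in an ending like _2 or _b are one class to them, and where a whole thing is asked for, a point or a joint stands for the part that bears it (a point fixed in the world has none). Each returns a list of dicts, best first, with "score" (0 to 1); they miss things now and then, are a little off and sometimes report something else, mostly with a low value. They report only what shows in the picture. A call takes as long as a camera call. They do not tell look-alikes from the thing itself.
- manip.spot_in(camera, query): "point" ([x, y, z] in m, in world coordinates, good to about 4 mm: the middle of the surface that is visible of it).
- manip.place_of(camera, query): "point" ([x, y, z] in m, in world coordinates, good to about 4 mm: a listed point, or the origin of a listed thing).
The state is a dict: "clock": time; "qpos": joint angles; "qd": joint speeds; "effort": joint torques, N m; "position": TCP position; "ee_rot": TCP orientation; "contact_force": force on the tool from outside, world axes, zero at the start; "moment": the same for the moment, N m; "width": finger opening in m; "gripper_force": force on a finger pad.
Only numpy, scipy, OpenCV 4.12 (cv2) and the standard library are available. Lean on these libraries where they do the work, as an engineer would, in place of code of your own. Each camera call takes 0.05 s, during which the arm holds its last target. There are 200 camera calls.

## Working session

There is one attempt and no reset: what is moved stays moved. The work goes in short steps, Python scripts to look and compute and a tool call to move; the robot and the scene stay as the last step left them, time stands still between calls to the robot, and variables do not carry over. Pictures are saved under pics/ and viewed, at most 10 in all, crops included, and the job is handed in when it is done.

Besides the shell and the picture viewer there is one more tool, called after ">>>" as name(argument=value, ...), one argument or row to a line, values as JSON. carry_out: Moves the arm, as the interface text tells. Shifts and turns lie within -1 to 1; 1 stands for 400 mm of shift or 30 degrees of turn. Its arguments: {"type":"object","properties":{"delta_pos":{"type":"array","items":{"type":"array","items":{"type":"number","minimum":-1,"maximum":1}}},"turn":{"type":"array","items":{"type":"array","items":{"type":"number","minimum":-1,"maximum":1}}},"claw":{"type":"array","items":{"type":"number"}},"force":{"type":"number"}},"required":["delta_pos","turn","claw"]}

```bash
mkdir -p pics; cat > h.py <<'E'
import numpy as np, cv2
from rig import manip
def cap(n,fn=None):
    d=manip.get_image(n)
    if fn: cv2.imwrite('pics/'+fn,d['image'][:,:,::-1])
    return d
def px2w(d,u,v,z=None):
    # world point at pixel; by depth, or on plane of world height z
    x,y=(u-d['cx'])/d['fx'],(v-d['cy'])/d['fy']
    a,b=x,y
    for _ in range(8):
        s=1+d['k1']*(a*a+b*b); a,b=x/s,y/s
    T=np.linalg.inv(d['world_to_cam']); r=T[:3,:3]@np.array([a,b,1]); o=T[:3,3]
    t=d['z_map'][int(round(v)),int(round(u))] if z is None else (z-o[2])/r[2]
    return o+t*r
E
python3 - <<'E'
from h import *
cap('scene','s1.png');cap('top','t1.png')
s=manip.get_state();print(s)
for n in ['organizer','tray_front','tray_floor','can_a']:
  for c in ['top','scene']:
    print(n,c,[(np.round(r['point'],3),round(r['score'],2)) for r in manip.place_of(c,n)][:7])
E
```

```text
{'clock': 0.1, 'qpos': array([-1.25301547e+00,  2.76509421e-01,  1.50599034e+00, -7.98174464e-07,
        1.36072805e+00, -1.21032184e-01]), 'qd': array([-4.63321576e-05, -1.66704401e-03, -3.84292756e-03,  2.32524226e-04,
        9.66227212e-04,  7.66029785e-04]), 'effort': array([ 1.91956649e-03, -4.17699552e+01, -2.46404457e+01, -1.12867292e-04,
        5.80587148e-03, -2.31695282e-05]), 'position': array([ 0.24412635, -0.52007897,  0.23054542]), 'ee_rot': array([-8.13587340e-04,  9.76026448e-01,  2.17650418e-01, -8.06874436e-05]), 'contact_force': array([ 0.45667763,  0.15616058, -0.50252484]), 'moment': array([ 0.03532259,  0.021519  , -0.0053799 ]), 'gripper_force': 0.0, 'width': 0.08543182935210451}
organizer top [(array([0.529, 0.027, 0.001]), 0.92)]
organizer scene [(array([0.526, 0.028, 0.003]), 0.59)]
tray_front top [(array([0.539, 0.285, 0.029]), 0.96), (array([ 0.523, -0.172,  0.115]), 0.47)]
tray_front scene [(array([0.544, 0.286, 0.032]), 0.79)]
tray_floor top [(array([0.529, 0.083, 0.011]), 0.88)]
tray_floor scene [(array([0.534, 0.083, 0.005]), 0.66), (array([0.536, 0.083, 0.01 ]), 0.37)]
can_a top [(array([ 0.369,  0.028, -0.001]), 0.87), (array([0.532, 0.126, 0.009]), 0.83), (array([ 0.675,  0.141, -0.001]), 0.8), (array([0.541, 0.175, 0.008]), 0.79), (array([0.534, 0.079, 0.006]), 0.7), (array([0.532, 0.04 , 0.01 ]), 0.64), (array([ 0.354, -0.238, -0.003]), 0.33)]
can_a scene [(array([0.533, 0.033, 0.008]), 0.94), (array([0.535, 0.083, 0.009]), 0.79), (array([0.535, 0.126, 0.01 ]), 0.74), (array([0.54 , 0.175, 0.011]), 0.64), (array([0.669, 0.141, 0.002]), 0.63), (array([ 0.369,  0.036, -0.006]), 0.62), (array([ 0.723, -0.136,  0.003]), 0.38)]
```

View pics/t1.png

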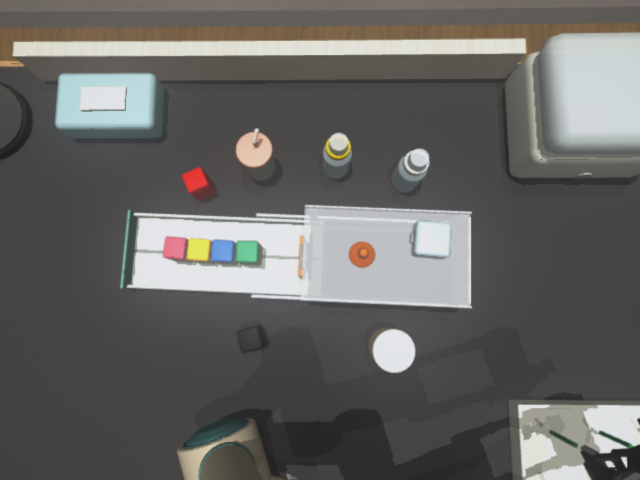

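View pics/s1.png

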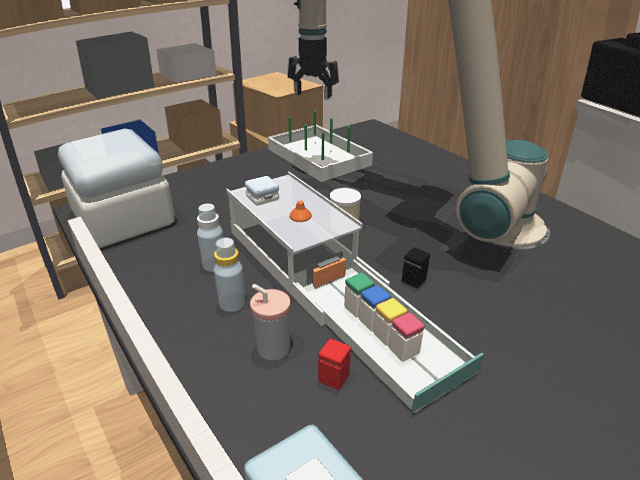

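The top view shows the row: rose lid at (175,248), yellow (199,250), blue (223,251) and green (247,252). The teal front is at (127,249) and the bumper at (303,257). The look-alikes are the red box (196,180) and the black box (250,338), and both sit off the tray. Next I'll measure the axis and the lids.

```bash
cat > meas.py <<'E'
from h import *
def cloud(d):
    H,W=d['z_map'].shape
    u,v=np.meshgrid(np.arange(W),np.arange(H))
    K=np.array([[d['fx'],0,d['cx']],[0,d['fy'],d['cy']],[0,0,1.]])
    p=cv2.undistortPoints(np.stack([u,v],-1).reshape(-1,1,2).astype(np.float64),K,np.array([d['k1'],0,0,0,0.])).reshape(H,W,2)
    P=np.dstack([p,np.ones((H,W))])*d['z_map'][...,None]
    T=np.linalg.inv(d['world_to_cam']); return P@T[:3,:3].T+T[:3,3]
def lids(d,C):
    h=cv2.cvtColor(d['image'],cv2.COLOR_RGB2HSV); hh,ss=h[...,0].astype(int),h[...,1]
    out={}
    for n,lo,hi in [('a',60,85),('b',100,125),('c',22,34),('d',168,178)]:
        m=(hh>=lo)&(hh<=hi)&(ss>90)&(C[...,2]>.072)&(C[...,2]<.095)&(C[...,0]>.45)&(C[...,0]<.63)&(C[...,1]<.27)&(C[...,1]>-.16)
        q=C[m]
        if len(q)<20: out[n]=len(q);continue
        r=cv2.minAreaRect((q[:,:2]*1000).astype(np.float32)); out[n]=(len(q),np.round(r[0],1),np.round(r[1],1),round(r[2],1),np.round(q[:,2].mean()*1000,1))
    return out
E
python3 - <<'E'
from meas import *
d=cap('top');C=cloud(d)
for k,v in lids(d,C).items(): print(k,v)
h=cv2.cvtColor(d['image'],cv2.COLOR_RGB2HSV);U=np.arange(640)[None].repeat(480,0);V=np.arange(480)[:,None].repeat(640,1)
m=(U>115)&(U<145)&(V>200)&(V<300)&(h[...,0]>75)&(h[...,0]<100)&(h[...,1]>80)&(C[...,2]>.04)
q=C[m];r=cv2.minAreaRect((q[:,:2]*1000).astype(np.float32));print('teal',r,q[:,2].mean(),q.min(0),q.max(0))
m=(U>298)&(U<310)&(V>225)&(V<285)&(h[...,0]<15)&(h[...,1]>120)
q=C[m];print('bump',len(q),q.min(0),q.max(0),np.median(q,0))
# deck rectangle
m=(U>300)&(U<480)&(V>200)&(V<310)&(abs(C[...,2]-.116)<.005)
q=C[m];print('deck',len(q),cv2.minAreaRect((q[:,:2]*1000).astype(np.float32)))
# tray walls z~.032 : per column mid
for u in (150,180,280):
    c=C[200:300,u]; k=(c[:,2]>.025)&(c[:,2]<.04); print(u,np.round(c[k]*1000).tolist())
for n in ['tray_front','tray_floor','organizer']:
    print(n,[np.round(manip.place_of('top',n)[0]['point'],4) for _ in range(1)])
E
python3 -c "
import cv2;i=cv2.imread('pics/t1.png')[190:320,110:320];cv2.imwrite('pics/c1.png',cv2.resize(i,None,fx=3.8,fy=3.8,interpolation=2))"
```

```text
a (427, array([533.4,  36. ]), array([40.1, 38.4]), 89.3, np.float64(81.9))
b (448, array([534.2,  82.5]), array([41. , 39.8]), 88.1, np.float64(81.9))
c (452, array([537.2, 128.1]), array([40.9, 40.9]), 87.9, np.float64(81.8))
d (445, array([539.9, 173.2]), array([39.7, 39.9]), 85.0, np.float64(81.6))<stdin>:6: RuntimeWarning: Mean of empty slice.
  ret = ret.dtype.type(ret / rcount)
Traceback (most recent call last):
ValueError: zero-size array to reduction operation minimum which has no identity
```

View pics/c1.png

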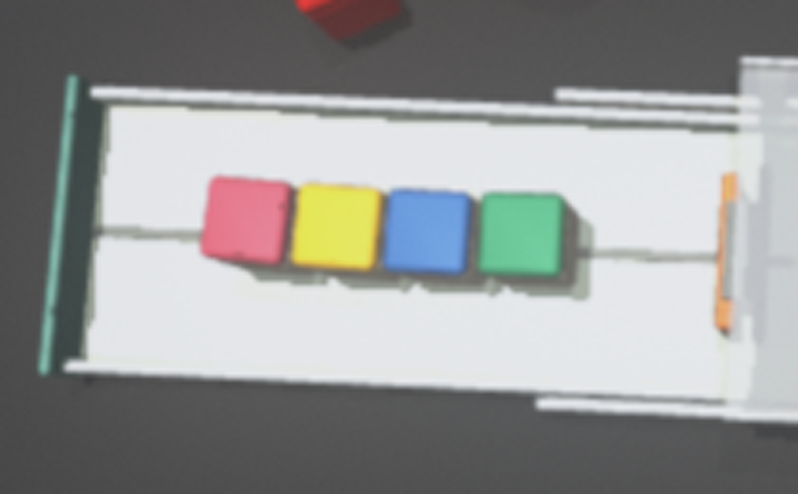

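The crop shows rose, yellow, blue and green standing on the stripe with slight gaps, and the orange bumper on the right. Next is the axis fit.

```bash
python3 - <<'E'
from meas import *
d=cap('top');C=cloud(d)
U=np.arange(640)[None].repeat(480,0);V=np.arange(480)[:,None].repeat(640,1)
rect=lambda q:cv2.minAreaRect((q[:,:2]*1000).astype(np.float32))
m=(U>115)&(U<145)&(V>200)&(V<300)&(C[...,2]>.04)&(C[...,2]<.06)
q=C[m];print('teal',rect(q),q[:,2].mean(),cv2.fitLine((q[:,:2]*1000).astype(np.float32),2,0,1,1).ravel())
m=(U>300)&(U<480)&(V>200)&(V<310)&(abs(C[...,2]-.116)<.005)
q=C[m];print('deck',len(q),rect(q))
m=(U>150)&(U<240)&(V>205)&(V<225)&(C[...,2]>.025)&(C[...,2]<.04);q=C[m]
print('wallfar',cv2.fitLine((q[:,:2]*1000).astype(np.float32),2,0,1,1).ravel())
m=(U>140)&(U<240)&(V>280)&(V<296)&(C[...,2]>.025)&(C[...,2]<.04);q=C[m]
print('wallnear',cv2.fitLine((q[:,:2]*1000).astype(np.float32),2,0,1,1).ravel())
g=cv2.cvtColor(d['image'],cv2.COLOR_RGB2GRAY)
for u in (145,155,275,285):  # stripe
    c=g[235:275,u].astype(float); w=np.clip(np.median(c)-c-12,0,None); v=235+(w*np.arange(40)).sum()/w.sum()
    print('stripe',u,round(v,2),np.round(px2w(d,u,v,.010)*1000,1))
for u,v in ((300,237),(299,277),(302,240),(300,272)): print('bump',np.round(C[v,u]*1000,1),np.round(px2w(d,u,v,.058)*1000,1))
E
```

```text
teal ((543.7913208007812, 279.8822937011719), (8.199454307556152, 154.4489288330078), 87.4718017578125) 0.047761561463328384 [ 9.9906671e-01 -4.3193862e-02  5.4197754e+02  2.7917505e+02]
deck 13302 ((521.763916015625, -221.80804443359375), (301.4512634277344, 171.4661407470703), 87.53177642822266)
wallfar [4.2397380e-02 9.9910080e-01 6.0971222e+02 1.5007854e+02]
wallnear [4.2872712e-02 9.9908054e-01 4.6528766e+02 1.5324854e+02]
stripe 145 250.86 [541.9 254.8  10. ]
stripe 155 251.28 [541.  234.3  10. ]
stripe 275 256.36 [530.7 -11.3  10. ]
stripe 285 257.28 [528.8 -31.7  10. ]
bump [563.8 -63.7  55.2] [563.4 -63.8  58. ]
bump [488.7 -60.5  11.3] [485.8 -62.3  58. ]
bump [557.6 -67.7  57.4] [557.5 -67.7  58. ]
bump [495.5 -64.1  56.3] [495.4 -64.2  58. ]
```

```bash
cat > go.py <<'E'
import sys
from h import *
from scipy.spatial.transform import Rotation as R
def rot(s): w,x,y,z=s['ee_rot']; return R.from_quat([x,y,z,w])
# target frame: tool y along tray-left, tool z down
yv=np.array([.99907,-.0431,0]);zv=np.array([0,0,-1.]);G=R.from_matrix(np.stack([np.cross(yv,zv),yv,zv],1))
if __name__=='__main__':
    s=manip.get_state();r=rot(s);t=np.array([float(a) for a in sys.argv[1:4]])
    print('delta',np.round(r.inv().apply(t-s['position'])/.4,4),'turn',np.round((r.inv()*G).as_rotvec(degrees=True)/30,4),s['clock'],s['position'],s['contact_force'])
E
python3 go.py .541 .225 .27; python3 go.py .40 -.13 .27
```

```text
delta [ 1.4634 -1.3721 -0.0968] turn [ 2.0000e-04  2.0000e-04 -2.0796e+00] 0.6 [ 0.24427469 -0.520547    0.23135774] [-0.32280845  0.41527551 -0.61060958]
delta [ 0.7672 -0.7185 -0.0967] turn [ 2.0000e-04  2.0000e-04 -2.0796e+00] 0.6 [ 0.24427469 -0.520547    0.23135774] [-0.32280845  0.41527551 -0.61060958]
```

>>> carry_out(
  delta_pos=[
    [0,0,-0.1],
    [0.77,-0.72,-0.1],
    [0.77,-0.72,-0.1],
    [0.77,-0.72,-0.1],
    [0.77,-0.72,-0.1],
    [0.77,-0.72,-0.1],
    [0.77,-0.72,-0.1],
    [0.77,-0.72,-0.1],
    [0.77,-0.72,-0.1],
    [0.77,-0.72,-0.1],
    [0.77,-0.72,-0.1],
  ],
  turn=[
    [0,0,0],
    [0,0,-1],
    [0,0,-1],
    [0,0,-1],
    [0,0,-1],
    [0,0,-1],
    [0,0,-1],
    [0,0,-1],
    [0,0,-1],
    [0,0,-1],
    [0,0,-1],
  ],
  claw=[0.72,0.72,0.72,0.72,0.72,0.72,0.72,0.72,0.72,0.72,0.72],
)

```text
clock: 1.7
position: [0.4013, -0.1263, 0.2716]
ee_rot: [-0.0, 0.885, 0.465, 0.001]
contact_force: [-0.7, -0.6, 0.5]
width: 0.0119
gripper_force: 0.0
```

```bash
python3 go.py .541 .225 .27
```

```text
delta [ 0.9213 -0.2109  0.0049] turn [ 0.0014 -0.0018 -1.0701] 1.7 [ 0.40134289 -0.12629523  0.27158404] [-0.71902185 -0.55689006  0.46084928]
```

>>> carry_out(
  delta_pos=[
    [0.92,-0.21,0],
    [0.92,-0.21,0],
    [0.92,-0.21,0],
    [0.92,-0.21,0],
    [0.92,-0.21,0],
    [0.92,-0.21,0],
    [0.92,-0.21,0],
    [0.92,-0.21,0],
    [0.92,-0.21,0],
    [0.92,-0.21,0],
  ],
  turn=[
    [0,0,-1],
    [0,0,-1],
    [0,0,-1],
    [0,0,-1],
    [0,0,-1],
    [0,0,-1],
    [0,0,-1],
    [0,0,-1],
    [0,0,-1],
    [0,0,-1],
  ],
  claw=[0.72,0.72,0.72,0.72,0.72,0.72,0.72,0.72,0.72,0.72],
)

```text
clock: 2.7
position: [0.5424, 0.2201, 0.2707]
ee_rot: [0.0, 0.736, 0.677, -0.001]
contact_force: [0.1, 0.0, -0.1]
width: 0.012
gripper_force: 0.0
```

```bash
python3 go.py .5406 .225 .03
```

```text
delta [ 0.0129 -0.0051  0.6017] turn [-0.0018  0.0033 -0.0792] 2.7 [0.54243848 0.22008627 0.27067054] [ 0.1090542   0.01458672 -0.06417152]
```

>>> carry_out(
  delta_pos=[
    [0.013,-0.005,0],
    [0.013,-0.005,0.6],
    [0.013,-0.005,0.6],
    [0.013,-0.005,0.6],
    [0.013,-0.005,0.6],
    [0.013,-0.005,0.6],
    [0.013,-0.005,0.6],
    [0.013,-0.005,0.6],
  ],
  turn=[
    [0,0,-0.08],
    [0,0,-0.08],
    [0,0,-0.08],
    [0,0,-0.08],
    [0,0,-0.08],
    [0,0,-0.08],
    [0,0,-0.08],
    [0,0,-0.08],
  ],
  claw=[0.72,0.72,0.72,0.72,0.72,0.72,0.72,0.72],
)

```text
clock: 3.5
position: [0.541, 0.2249, 0.0319]
ee_rot: [0.0, 0.723, 0.691, -0.0]
contact_force: [0.7, 0.6, 0.1]
width: 0.0118
gripper_force: 0.0
```

```bash
python3 go.py .5394 .197 .03; python3 - <<'E'
from meas import *
d=cap('scene','s2.png');
cv2.imwrite('pics/c2.png',cv2.resize(d['image'][220:420,290:500,::-1],None,fx=2.9,fy=2.9))
E
```

```text
delta [-0.0698 -0.0008  0.0048] turn [-0.0004  0.0012 -0.0027] 3.5 [0.54096915 0.22487425 0.03191117] [0.71458527 0.64721793 0.11965444]
```

View pics/c2.png

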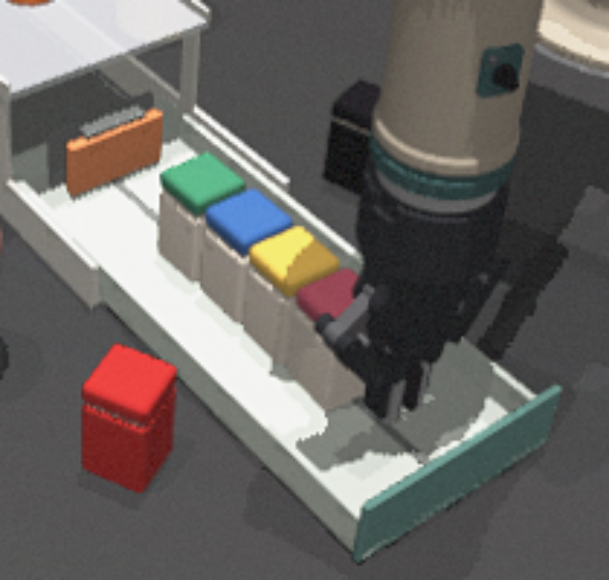

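The tool is behind the rose canister, clear of it, with the fingers lowered between it and the panel. I'm starting the push.

>>> carry_out(
  delta_pos=[
    [-0.01,0,0.004],
    [-0.02,0,0.004],
    [-0.03,0,0.004],
    [-0.038,0,0.004],
    [-0.045,0,0.004],
    [-0.052,0,0.004],
    [-0.059,0,0.004],
    [-0.066,0,0.004],
    [-0.073,0,0.004],
    [-0.08,0,0.004],
    [-0.087,0,0.004],
    [-0.094,0,0.004],
  ],
  turn=[
    [0,0,0],
    [0,0,0],
    [0,0,0],
    [0,0,0],
    [0,0,0],
    [0,0,0],
    [0,0,0],
    [0,0,0],
    [0,0,0],
    [0,0,0],
    [0,0,0],
    [0,0,0],
  ],
  claw=[0.72,0.72,0.72,0.72,0.72,0.72,0.72,0.72,0.72,0.72,0.72,0.72],
)

```text
clock: 4.75
position: [0.5391, 0.1886, 0.0297]
ee_rot: [0.0, 0.722, 0.692, 0.0]
contact_force: [1.1, 2.2, 0.0]
width: 0.0121
gripper_force: 0.0
```

```bash
python3 - <<'E'
from meas import *
d=cap('top');C=cloud(d)
for k,v in lids(d,C).items(): print(k,v)
E
python3 go.py .534 .140 .03
```

```text
a (434, array([532.7,  28.6]), array([41.1, 38.6]), 86.9, np.float64(82.8))
b (447, array([534.3,  70.1]), array([40.1, 40.5]), 0.5, np.float64(82.6))
c (131, array([538.3, 110.1]), array([35.5, 37.3]), 87.3, np.float64(82.6))
d (416, array([538.7, 153.9]), array([37.7, 39.6]), 86.5, np.float64(82.8))
delta [-0.1209 -0.0072 -0.0009] turn [-0.0001  0.0008  0.0003] 4.8 [0.538965   0.18818603 0.0296171 ] [-0.00329723  0.36067734 -0.2964684 ]
```

>>> carry_out(
  delta_pos=[
    [-0.008,0,0],
    [-0.018,0,0],
    [-0.028,0,0],
    [-0.038,0,0],
    [-0.048,0,0],
    [-0.058,0,0],
    [-0.068,0,0],
    [-0.078,0,0],
    [-0.088,0,0],
    [-0.098,0,0],
    [-0.108,0,0],
    [-0.116,0,0],
  ],
  turn=[
    [0,0,0],
    [0,0,0],
    [0,0,0],
    [0,0,0],
    [0,0,0],
    [0,0,0],
    [0,0,0],
    [0,0,0],
    [0,0,0],
    [0,0,0],
    [0,0,0],
    [0,0,0],
  ],
  claw=[0.72,0.72,0.72,0.72,0.72,0.72,0.72,0.72,0.72,0.72,0.72,0.72],
)

```text
clock: 6.0
position: [0.537, 0.142, 0.0297]
ee_rot: [0.0, 0.722, 0.692, -0.0]
contact_force: [0.4, 1.5, -0.2]
width: 0.0122
gripper_force: 0.0
```

```bash
python3 - <<'E'
from meas import *
d=cap('top','t3.png');C=cloud(d)
for k,v in lids(d,C).items(): print(k,v)
cv2.imwrite('pics/c3.png',cv2.resize(d['image'][190:320,110:320,::-1],None,fx=3.8,fy=3.8,interpolation=2))
E
python3 go.py .534 .118 .03
```

```text
a (437, array([530.3, -17.7]), array([41. , 38.9]), 85.3, np.float64(82.9))
b (452, array([531.8,  23.6]), array([40.5, 40. ]), 85.6, np.float64(82.8))
c (130, array([536.3,  63.3]), array([35.5, 36.6]), 87.1, np.float64(82.7))
d (404, array([536.7, 106.9]), array([37.1, 39.8]), 85.6, np.float64(82.7))
delta [-0.0592 -0.0048 -0.0008] turn [-0.0003  0.0011  0.0001] 6.05 [0.53692569 0.14156869 0.02964828] [1.41319739 0.76723195 0.18786928]
```

View pics/c3.png

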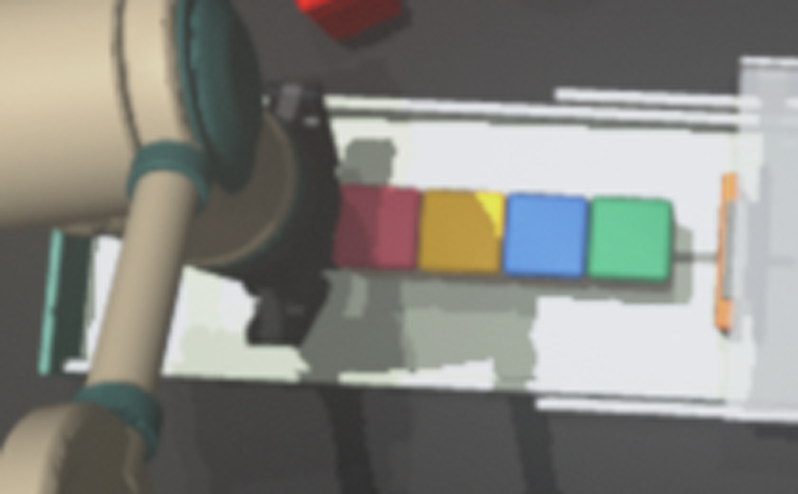

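The row is straight, with the green lid at crop (630,238) and the bumper at (727,255), which leaves about 24 mm. I'll go slowly from here.

>>> carry_out(
  delta_pos=[
    [-0.005,0,0],
    [-0.01,0,0],
    [-0.015,0,0],
    [-0.02,0,0],
    [-0.025,0,0],
    [-0.03,0,0],
    [-0.035,0,0],
    [-0.04,0,0],
    [-0.043,0,0],
    [-0.045,0,0],
  ],
  turn=[
    [0,0,0],
    [0,0,0],
    [0,0,0],
    [0,0,0],
    [0,0,0],
    [0,0,0],
    [0,0,0],
    [0,0,0],
    [0,0,0],
    [0,0,0],
  ],
  claw=[0.72,0.72,0.72,0.72,0.72,0.72,0.72,0.72,0.72,0.72],
)

```text
clock: 7.05
position: [0.5362, 0.1243, 0.0297]
ee_rot: [0.0, 0.722, 0.692, -0.0]
contact_force: [0.4, 0.9, -0.3]
width: 0.0119
gripper_force: 0.0
```

>>> carry_out(
  delta_pos=[
    [-0.0025,0,0],
    [-0.005,0,0],
    [-0.005,0,0],
  ],
  turn=[
    [0,0,0],
    [0,0,0],
    [0,0,0],
  ],
  claw=[0.72,0.72,0.72],
)

```text
clock: 7.35
position: [0.5361, 0.1222, 0.0297]
ee_rot: [0.0, 0.722, 0.692, -0.0]
contact_force: [0.3, 1.2, 0.1]
width: 0.0119
gripper_force: 0.0
```

>>> carry_out(
  delta_pos=[
    [-0.0025,0,0],
    [-0.005,0,0],
  ],
  turn=[
    [0,0,0],
    [0,0,0],
  ],
  claw=[0.72,0.72],
)

```text
clock: 7.55
position: [0.5361, 0.1204, 0.0297]
ee_rot: [0.0, 0.722, 0.692, 0.0]
contact_force: [0.5, 2.1, -0.6]
width: 0.012
gripper_force: 0.0
```

>>> carry_out(
  delta_pos=[
    [-0.0025,0,0],
    [-0.005,0,0],
  ],
  turn=[
    [0,0,0],
    [0,0,0],
  ],
  claw=[0.72,0.72],
)

```text
clock: 7.75
position: [0.536, 0.1186, 0.0297]
ee_rot: [-0.0, 0.722, 0.692, 0.0]
contact_force: [0.3, 4.5, -0.0]
width: 0.0118
gripper_force: 0.0
```

>>> carry_out(
  delta_pos=[
    [-0.0025,0,0],
    [-0.0025,0,0],
  ],
  turn=[
    [0,0,0],
    [0,0,0],
  ],
  claw=[0.72,0.72],
)

```text
clock: 7.95
position: [0.536, 0.1177, 0.0297]
ee_rot: [-0.0, 0.722, 0.692, 0.0]
contact_force: [0.8, 4.2, -0.0]
width: 0.0122
gripper_force: 0.0
```

>>> carry_out(
  delta_pos=[
    [-0.002,0,0],
    [-0.002,0,0],
  ],
  turn=[
    [0,0,0],
    [0,0,0],
  ],
  claw=[0.72,0.72],
)

```text
clock: 8.15
position: [0.536, 0.1171, 0.0297]
ee_rot: [-0.0, 0.722, 0.692, 0.0]
contact_force: [1.3, 5.4, -0.1]
width: 0.0118
gripper_force: 0.0
```

```bash
python3 go.py .534 .118 .03
```

```text
delta [ 0.002  -0.0052 -0.0007] turn [ 0.0006 -0.0016 -0.0003] 8.15 [0.53602857 0.11711942 0.02973292] [ 1.29519326  5.3529051  -0.14230333]
```

>>> carry_out(
  delta_pos=[
    [-0.0015,0,0],
    [-0.0015,0,0],
  ],
  turn=[
    [0,0,0],
    [0,0,0],
  ],
  claw=[0.72,0.72],
)

```text
clock: 8.35
position: [0.536, 0.1168, 0.0297]
ee_rot: [-0.0, 0.722, 0.692, 0.001]
contact_force: [-0.2, 7.2, -0.5]
width: 0.0116
gripper_force: 0.0
```

>>> carry_out(
  delta_pos=[
    [-0.001,0,0],
    [-0.001,0,0],
  ],
  turn=[
    [0,0,0],
    [0,0,0],
  ],
  claw=[0.72,0.72],
)

```text
clock: 8.55
position: [0.536, 0.1166, 0.0297]
ee_rot: [-0.0, 0.722, 0.692, 0.001]
contact_force: [0.2, 5.9, -0.4]
width: 0.0119
gripper_force: 0.0
```

```bash
python3 - <<'E'
from meas import *
f=[]
for i in range(6):
    d=cap('top');f.append(manip.get_state()['contact_force'][1])
print(np.round(f,1),np.mean(f));C=cloud(d)
for k,v in lids(d,C).items(): print(k,v)
m=(C[...,2]>.04)&(C[...,2]<.056)&(C[...,1]>.27)&(C[...,1]<.3)&(C[...,0]>.45)&(C[...,0]<.63)
q=C[m];print(np.median(q,0),len(q))
print(np.round(manip.get_state()['position'],4))
E
```

```text
[5.9 6.4 6.3 6.9 7.  6.5] 6.497848646852385
a (443, array([529.7, -43.2]), array([39.9, 38.3]), 89.7, np.float64(82.8))
b (456, array([531.,  -2.]), array([40.9, 39.7]), 87.2, np.float64(82.6))
c (103, array([535.1,  38.6]), array([37.3, 34.5]), 90.0, np.float64(82.9))
d (387, array([535.3,  81.9]), array([37.9, 38.3]), 88.6, np.float64(83.0))
[0.50170341 0.28034493 0.04863144] 173
[0.536  0.1165 0.0297]
```

Averaged, the push is 6.5 N, all four canisters are touching and the tray front hasn't moved. I'm backing off gently and going over the panel.

>>> carry_out(
  delta_pos=[
    [0.004,0,0],
    [0.01,0,0],
    [0.03,0,0],
    [0.08,0,0],
    [0.15,0,0],
    [0.15,0,-0.1],
    [0.15,0,-0.22],
    [0.25,0,-0.28],
    [0.36,0,-0.28],
    [0.47,0,-0.28],
    [0.515,0,-0.28],
    [0.515,0,-0.28],
  ],
  turn=[
    [0,0,0],
    [0,0,0],
    [0,0,0],
    [0,0,0],
    [0,0,0],
    [0,0,0],
    [0,0,0],
    [0,0,0],
    [0,0,0],
    [0,0,0],
    [0,0,0],
    [0,0,0],
  ],
  claw=[0.72,0.72,0.72,0.72,0.72,0.72,0.72,0.72,0.72,0.72,0.72,0.72],
)

```text
clock: 10.05
position: [0.5444, 0.3237, 0.1412]
ee_rot: [0.0, 0.721, 0.693, -0.0]
contact_force: [0.4, -0.0, -0.9]
width: 0.0118
gripper_force: 0.0
```

```bash
python3 - <<'E'
from meas import *
d=cap('top','t4.png');C=cloud(d)
for k,v in lids(d,C).items(): print(k,v)
cv2.imwrite('pics/c4.png',cv2.resize(d['image'][190:320,110:320,::-1],None,fx=3.8,fy=3.8,interpolation=2))
E
python3 go.py .5447 .320 .027
```

```text
a (442, array([529.5, -39.2]), array([38.4, 40.1]), 0.4, np.float64(81.8))
b (447, array([530.7,   2.1]), array([40. , 39.5]), 89.0, np.float64(81.8))
c (443, array([533.4,  44.9]), array([41.9, 38.2]), 89.7, np.float64(81.8))
d (423, array([535.2,  86.2]), array([38.5, 38.8]), 0.4, np.float64(81.9))
delta [-0.0038  0.0016  0.2852] turn [-0.0012  0.0038  0.0048] 10.1 [0.54421844 0.32175081 0.14108258] [-0.68847192 -1.42213725  0.44235838]
```

View pics/c4.png

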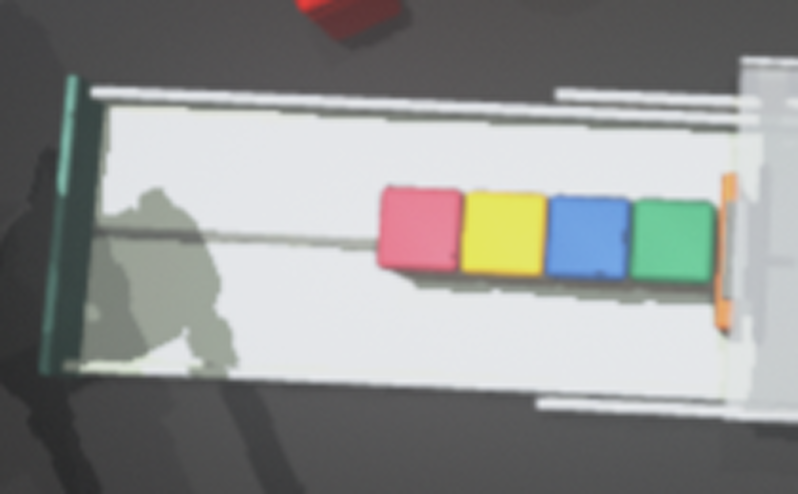

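The row now stands snug and straight against the bumper (crop 378–735). The fingers go down outside the panel, then push it.

>>> carry_out(
  delta_pos=[
    [0,0.0016,0.12],
    [0,0.0016,0.24],
    [0,0.0016,0.285],
    [0,0.0016,0.285],
    [-0.015,0.0016,0.285],
    [-0.03,0.0016,0.285],
    [-0.04,0.0016,0.285],
    [-0.05,0.0016,0.285],
    [-0.055,0.0016,0.285],
    [-0.06,0.0016,0.285],
    [-0.065,0.0016,0.285],
    [-0.07,0.0016,0.285],
  ],
  turn=[
    [0,0,0],
    [0,0,0],
    [0,0,0],
    [0,0,0],
    [0,0,0],
    [0,0,0],
    [0,0,0],
    [0,0,0],
    [0,0,0],
    [0,0,0],
    [0,0,0],
    [0,0,0],
  ],
  claw=[0.72,0.72,0.72,0.72,0.72,0.72,0.72,0.72,0.72,0.72,0.72,0.72],
)

```text
clock: 11.3
position: [0.5442, 0.2936, 0.0277]
ee_rot: [-0.0, 0.722, 0.692, 0.0]
contact_force: [-1.1, 7.7, 0.7]
width: 0.0122
gripper_force: 3.4
```

```bash
python3 go.py .5343 .043 .027
```

```text
delta [-0.6271  0.0023  0.0015] turn [ 0.0003 -0.0009  0.0003] 11.3 [0.54416028 0.29362797 0.02770818] [-1.12366408  7.68375427  0.72756295]
```

>>> carry_out(
  delta_pos=[
    [-0.002,0,0],
    [-0.006,0,0],
    [-0.012,0,0],
    [-0.02,0,0],
    [-0.03,0,0],
    [-0.04,0,0],
    [-0.05,0,0],
    [-0.06,0,0],
    [-0.07,0,0],
    [-0.08,0,0],
    [-0.09,0,0],
    [-0.1,0,0],
  ],
  turn=[
    [0,0,0],
    [0,0,0],
    [0,0,0],
    [0,0,0],
    [0,0,0],
    [0,0,0],
    [0,0,0],
    [0,0,0],
    [0,0,0],
    [0,0,0],
    [0,0,0],
    [0,0,0],
  ],
  claw=[0.72,0.72,0.72,0.72,0.72,0.72,0.72,0.72,0.72,0.72,0.72,0.72],
)

```text
clock: 12.5
position: [0.5426, 0.2572, 0.0277]
ee_rot: [-0.002, 0.723, 0.691, 0.003]
contact_force: [-1.2, 12.1, -1.3]
width: 0.0122
gripper_force: 5.7
```

>>> carry_out(
  delta_pos=[
    [-0.01,0,0],
    [-0.02,0,0],
    [-0.03,0,0],
    [-0.04,0,0],
    [-0.05,0,0],
    [-0.06,0,0],
    [-0.07,0,0],
    [-0.08,0,0],
    [-0.09,0,0],
    [-0.1,0,0],
    [-0.11,0,0],
    [-0.12,0,0],
  ],
  turn=[
    [0,0,0],
    [0,0,0],
    [0,0,0],
    [0,0,0],
    [0,0,0],
    [0,0,0],
    [0,0,0],
    [0,0,0],
    [0,0,0],
    [0,0,0],
    [0,0,0],
    [0,0,0],
  ],
  claw=[0.72,0.72,0.72,0.72,0.72,0.72,0.72,0.72,0.72,0.72,0.72,0.72],
)

```text
clock: 13.7
position: [0.5405, 0.209, 0.0277]
ee_rot: [-0.002, 0.723, 0.691, 0.002]
contact_force: [-0.8, 11.6, -2.0]
width: 0.0119
gripper_force: 5.7
```

```bash
python3 go.py .5327 .041 .027; python3 - <<'E'
from meas import *
d=cap('top');C=cloud(d)
for k,v in lids(d,C).items(): print(k,v)
cv2.imwrite('pics/t5.png',d['image'][:,:,::-1])
E
```

```text
delta [-0.4205 -0.0006 -0.0007] turn [ 0.001  -0.0115 -0.0033] 13.7 [0.5404797  0.20902289 0.02772856] [-0.82366623 11.62259935 -1.9582634 ]
a 0
b (68, array([527.8, -65.7]), array([ 5.9, 38.3]), 89.8, np.float64(81.7))
c (442, array([529.6, -39.3]), array([40.1, 38.3]), 89.8, np.float64(81.8))
d (425, array([531.5,   2.4]), array([40. , 38.2]), 89.3, np.float64(81.8))
```

View pics/t5.png

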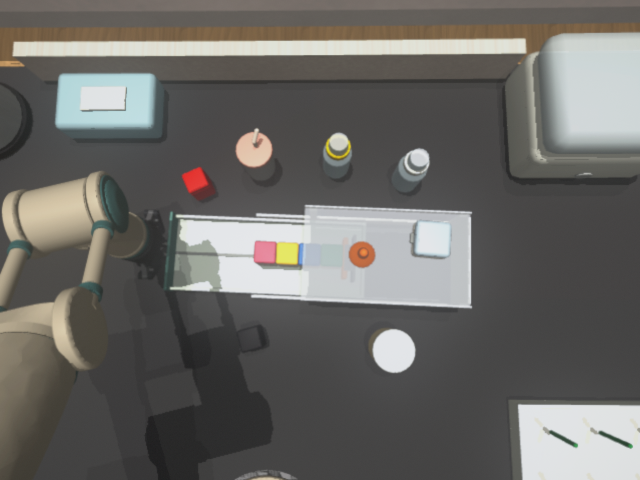

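The tray and row move together, with the front at (170,250) and the row at (255–345, 252). I'll keep pushing.

>>> carry_out(
  delta_pos=[
    [-0.01,0,0],
    [-0.02,0,0],
    [-0.03,0,0],
    [-0.04,0,0],
    [-0.05,0,0],
    [-0.06,0,0],
    [-0.07,0,0],
    [-0.08,0,0],
    [-0.09,0,0],
    [-0.1,0,0],
    [-0.11,0,0],
    [-0.12,0,0],
  ],
  turn=[
    [0,0,0],
    [0,0,0],
    [0,0,0],
    [0,0,0],
    [0,0,0],
    [0,0,0],
    [0,0,0],
    [0,0,0],
    [0,0,0],
    [0,0,0],
    [0,0,0],
    [0,0,0],
  ],
  claw=[0.72,0.72,0.72,0.72,0.72,0.72,0.72,0.72,0.72,0.72,0.72,0.72],
)

```text
clock: 14.95
position: [0.5384, 0.1608, 0.0277]
ee_rot: [-0.002, 0.723, 0.691, 0.002]
contact_force: [-0.5, 11.5, -0.9]
width: 0.0119
gripper_force: 5.7
```

>>> carry_out(
  delta_pos=[
    [-0.01,0,0],
    [-0.02,0,0],
    [-0.03,0,0],
    [-0.04,0,0],
    [-0.05,0,0],
    [-0.06,0,0],
    [-0.07,0,0],
    [-0.08,0,0],
    [-0.09,0,0],
    [-0.1,0,0],
    [-0.11,0,0],
    [-0.12,0,0],
  ],
  turn=[
    [0,0,0],
    [0,0,0],
    [0,0,0],
    [0,0,0],
    [0,0,0],
    [0,0,0],
    [0,0,0],
    [0,0,0],
    [0,0,0],
    [0,0,0],
    [0,0,0],
    [0,0,0],
  ],
  claw=[0.72,0.72,0.72,0.72,0.72,0.72,0.72,0.72,0.72,0.72,0.72,0.72],
)

```text
clock: 16.15
position: [0.5363, 0.1127, 0.0277]
ee_rot: [-0.002, 0.723, 0.691, 0.002]
contact_force: [-0.3, 10.9, -1.0]
width: 0.0117
gripper_force: 5.7
```

>>> carry_out(
  delta_pos=[
    [-0.01,0,0],
    [-0.02,0,0],
    [-0.03,0,0],
    [-0.04,0,0],
    [-0.05,0,0],
    [-0.06,0,0],
    [-0.07,0,0],
    [-0.08,0,0],
    [-0.09,0,0],
    [-0.1,0,0],
    [-0.107,0,0],
    [-0.113,0,0],
  ],
  turn=[
    [0,0,0],
    [0,0,0],
    [0,0,0],
    [0,0,0],
    [0,0,0],
    [0,0,0],
    [0,0,0],
    [0,0,0],
    [0,0,0],
    [0,0,0],
    [0,0,0],
    [0,0,0],
  ],
  claw=[0.72,0.72,0.72,0.72,0.72,0.72,0.72,0.72,0.72,0.72,0.72,0.72],
)

```text
clock: 17.35
position: [0.5343, 0.0674, 0.0277]
ee_rot: [-0.002, 0.723, 0.691, 0.002]
contact_force: [0.2, 11.7, 0.2]
width: 0.0122
gripper_force: 5.6
```

```bash
python3 go.py .5327 .041 .027; python3 - <<'E'
from meas import *
d=cap('top');C=cloud(d)
# mouth of the organizer's low walls vs the panel: y-extent of points at those heights
U=np.arange(640)[None].repeat(480,0)
for nm,x0,x1,z0,z1 in (('wallL',.605,.625,.03,.042),('wallR',.44,.462,.03,.042)):
    m=(C[...,0]>x0)&(C[...,0]<x1)&(C[...,2]>z0)&(C[...,2]<z1)&(C[...,1]<.15)&(C[...,1]>-.06);q=C[m];print(nm,len(q),np.sort(q[:,1])[-4:] if len(q) else '')
h=cv2.cvtColor(d['image'],cv2.COLOR_RGB2HSV)
m=(h[...,0]>75)&(h[...,0]<100)&(h[...,1]>60)&(C[...,2]>.04)&(C[...,2]<.06)&(C[...,1]<.15)&(C[...,1]>0)&(C[...,0]>.44)&(C[...,0]<.63);q=C[m]
if len(q): print('teal',len(q),np.sort(q[:,1])[-4:])
E
```

```text
delta [-0.0662 -0.001   0.0015] turn [-0.     -0.0099 -0.0038] 17.35 [0.53430164 0.06744319 0.02772076] [ 0.23034864 11.65560626  0.20716904]
wallL 159 [0.04404227 0.04601541 0.04684728 0.04757121]
wallR 258 [0.05308016 0.05353734 0.05378997 0.05556573]
teal 29 [0.05765187 0.05782587 0.05788944 0.05800856]
```

>>> carry_out(
  delta_pos=[
    [-0.005,0,0],
    [-0.01,0,0],
    [-0.015,0,0],
    [-0.02,0,0],
    [-0.025,0,0],
    [-0.03,0,0],
    [-0.035,0,0],
    [-0.04,0,0],
    [-0.043,0,0],
    [-0.045,0,0],
  ],
  turn=[
    [0,0,0],
    [0,0,0],
    [0,0,0],
    [0,0,0],
    [0,0,0],
    [0,0,0],
    [0,0,0],
    [0,0,0],
    [0,0,0],
    [0,0,0],
  ],
  claw=[0.72,0.72,0.72,0.72,0.72,0.72,0.72,0.72,0.72,0.72],
)

```text
clock: 18.4
position: [0.5335, 0.0495, 0.0277]
ee_rot: [-0.002, 0.723, 0.691, 0.002]
contact_force: [-0.0, 11.2, 0.4]
width: 0.0119
gripper_force: 5.5
```

>>> carry_out(
  delta_pos=[
    [-0.0025,0,0],
    [-0.005,0,0],
    [-0.0075,0,0],
    [-0.01,0,0],
  ],
  turn=[
    [0,0,0],
    [0,0,0],
    [0,0,0],
    [0,0,0],
  ],
  claw=[0.72,0.72,0.72,0.72],
)

```text
clock: 18.8
position: [0.5333, 0.0456, 0.0277]
ee_rot: [-0.002, 0.723, 0.691, 0.002]
contact_force: [0.7, 10.1, 0.3]
width: 0.0118
gripper_force: 5.5
```

>>> carry_out(
  delta_pos=[
    [-0.0025,0,0],
    [-0.005,0,0],
  ],
  turn=[
    [0,0,0],
    [0,0,0],
  ],
  claw=[0.72,0.72],
)

```text
clock: 19.0
position: [0.5332, 0.0435, 0.0277]
ee_rot: [-0.002, 0.723, 0.691, 0.002]
contact_force: [0.7, 10.7, -0.6]
width: 0.012
gripper_force: 5.5
```

>>> carry_out(
  delta_pos=[
    [-0.0025,0,0],
    [-0.005,0,0],
  ],
  turn=[
    [0,0,0],
    [0,0,0],
  ],
  claw=[0.72,0.72],
)

```text
clock: 19.2
position: [0.5332, 0.0415, 0.0277]
ee_rot: [-0.002, 0.723, 0.691, 0.002]
contact_force: [0.2, 11.5, 0.1]
width: 0.0119
gripper_force: 5.5
```

>>> carry_out(
  delta_pos=[
    [-0.0025,0,0],
    [-0.0025,0,0],
  ],
  turn=[
    [0,0,0],
    [0,0,0],
  ],
  claw=[0.72,0.72],
)

```text
clock: 19.4
position: [0.5331, 0.0404, 0.0277]
ee_rot: [-0.002, 0.723, 0.691, 0.002]
contact_force: [0.6, 10.5, -0.2]
width: 0.0122
gripper_force: 5.2
```

>>> carry_out(
  delta_pos=[
    [-0.0025,0,0],
    [-0.0025,0,0],
  ],
  turn=[
    [0,0,0],
    [0,0,0],
  ],
  claw=[0.72,0.72],
)

```text
clock: 19.6
position: [0.5331, 0.0398, 0.0277]
ee_rot: [-0.002, 0.723, 0.691, 0.002]
contact_force: [2.2, 11.8, 0.3]
width: 0.0118
gripper_force: 6.0
```

>>> carry_out(
  delta_pos=[
    [-0.0025,0,0],
    [-0.0025,0,0],
  ],
  turn=[
    [0,0,0],
    [0,0,0],
  ],
  claw=[0.72,0.72],
)

```text
clock: 19.8
position: [0.5331, 0.0398, 0.0277]
ee_rot: [-0.003, 0.723, 0.691, 0.003]
contact_force: [0.9, 15.6, 0.6]
width: 0.0119
gripper_force: 7.6
```

>>> carry_out(
  delta_pos=[
    [-0.0025,0,0],
    [-0.0025,0,0],
  ],
  turn=[
    [0,0,0],
    [0,0,0],
  ],
  claw=[0.72,0.72],
)

```text
clock: 20.0
position: [0.5331, 0.0398, 0.0278]
ee_rot: [-0.003, 0.723, 0.69, 0.003]
contact_force: [1.2, 18.6, -0.5]
width: 0.0121
gripper_force: 9.3
```

The tray is at its hard stop: 18.6 N and no further motion. I'm retreating and taking a last look.

>>> carry_out(
  delta_pos=[
    [0.005,0,0],
    [0.03,0,0],
    [0.1,0,0],
    [0.2,0,0],
    [0.3,0,0],
    [0.4,0,-0.1],
    [0.5,0,-0.2],
    [0.6,0,-0.3],
    [0.6,0,-0.4],
    [0.6,0,-0.4],
  ],
  turn=[
    [0,0,0],
    [0,0,0],
    [0,0,0],
    [0,0,0],
    [0,0,0],
    [0,0,0],
    [0,0,0],
    [0,0,0],
    [0,0,0],
    [0,0,0],
  ],
  claw=[0.72,0.72,0.72,0.72,0.72,0.72,0.72,0.72,0.72,0.72],
)

```text
clock: 21.0
position: [0.5467, 0.2776, 0.1942]
ee_rot: [0.003, 0.721, 0.693, 0.006]
contact_force: [0.2, 0.3, 0.7]
width: 0.0119
gripper_force: 0.0
```

```bash
python3 - <<'E'
from meas import *
d=cap('top');e=cap('scene')
cv2.imwrite('pics/f.png',np.vstack([cv2.resize(d['image'][130:370,230:490],(520,300)),cv2.resize(e['image'][160:340,150:462],(520,300))])[:,:,::-1])
E
```

```text
(no output)
```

View pics/f.png

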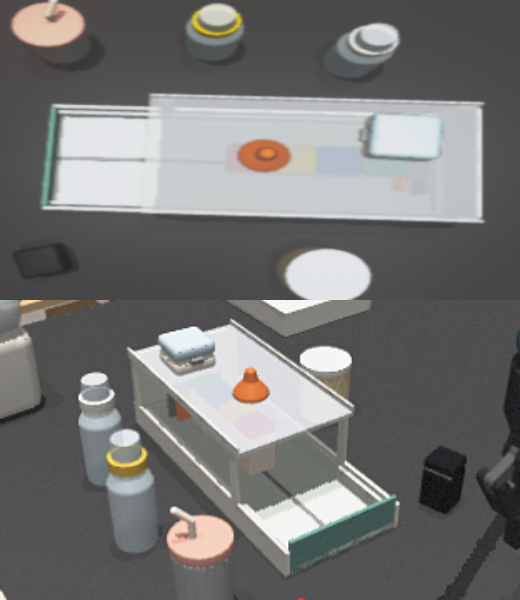

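The tray is closed, with the panel level with the mouth. The row stands intact under the deck (225–410, 158) and the bystanders are where they were.

```bash
python3 -c "
from rig import manip
print(manip.sign_off())"
```

```text
the job is handed in; nothing more can be done
None
```

I pushed the four canisters snug against the bumper at about 6.5 N without moving the tray. I then closed the tray by its front panel to the hard stop, and handed the job in at about 21 s; the last pictures show the row standing and the bystanders in place.

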